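# Put the pliers and the spanner away in the shadow tray

## Robot

A 7-joint arm with a two-finger parallel gripper is mounted at the origin on a cart in front of the work surface, level with it; the furniture and walls round the work are solid. World frame = base frame: x ahead of the robot, y to its left, z up, the work surface at z = 0. Lengths are in m, angles in rad, forces in N, time in s.
With the tool pointing down it reaches from about 0.4 to 0.85 m from the base axis. Payload 6.9 kg.
Tool frame: the origin (TCP) lies at the very end of the fingers, on their centre line; the grasp point (between the pads) lies 19 mm behind it (r.hold_point_z is the distance from the TCP to the grasp point, in m); z points along the fingers, y is the line along which they close (so a half turn about z gives the same grasp; the last joint's range is limited). The gripper opens to 85 mm and grips with 20 to 120 N. Pads are 22 mm wide; open, the fingers measure 114 mm over their backs; the gripper's body (76 mm by 85 mm) begins 54 mm behind the grasp point. The pads swing forward as they close: fully open they stand 13 mm farther back than shut.
Start: joints at [1.446, 0.507, -0.238, 1.5, 0.126, 1.149, -0.155], TCP at [0.142, -0.609, 0.231] pointing down, gripper open.
Joint ranges: [-3.08, 3.08], [-0.24, 2.05], [-1.43, 1.35], [0, 2.5], [-1.52, 4.66], [0.17, 1.96], [-2.89, 2.89]. Speed limits (rad/s): [2.39, 2.39, 3.14, 3.14, 3.14, 3.14, 3.14].

## Interface

Orientations are given as a 3x3 rotation matrix whose columns are the frame's x, y, z axes.
In Python, from bench import r gives the robot as it stands. The module is installed in compiled form; this text tells all that it offers.
- The arm moves only by the tool drive_tool, never from a script. Its argument "commands" is a list of rows, each an object with "translation": the shift along the world's x, y, z in mm, a list of three; "yaw": the turn about the world's z in rad. A call has 1 to 20 rows; each row is the pose to reach, as a shift and turn from the pose commanded when the call began; what a row does not reach only later rows make up. A row lasts 1/8 s, in which the tool goes at most 62.5 mm and 10.7 degrees, less where a joint would pass 70% of its speed; a pose out of reach is approached as far as the arm can. A call with a gripper value outside its range is refused whole. "claw" is the finger opening in mm, from 0 to 85.4, set as the call begins (left out, the last holds). The fingers move at their own pace and stop on an object; "squeeze" is the grip in N (left out, the last holds). Time passes only in rows, so rows that repeat a pose let the fingers close. It gives the time, the measured TCP pose, the force, the opening and the grip force at its end, in the units of the state.
- r.read_state(): the state, without advancing time (a new reading comes with each control period).
- r.capture(name): name is "scene" or "top"; returns (picture, depth): 420x560x3 uint8, red, green, blue; 420x560 float32, m along the optical axis (not along the pixel's ray), 0 where there is no reading.
- r.calibration(name): a dict with "fx", "fy", "cx", "cy" (pixels), "R" (3x3) and "t" (3): a world point X has camera coordinates R X + t. Camera axes: x right, y down, z forward; pixel columns grow to the right and rows downward; lengths in m; the calibration is good to about 2 mm. A picture is of the moment at which its call begins. calibration takes no time and is no camera call.
- r.close_job(): hands the job in; it is judged then, once.
The state is a dict: "clock": time; "joint_positions": joint angles; "qd": joint speeds; "tau": joint torques, N m; "tcp_pos": TCP position; "tool_rot": TCP orientation; "ft_force": force on the tool from outside, world axes, zero at the start; "wrist_torque": the same for the moment, N m; "finger_gap": finger opening in m; "finger_force": force on a finger pad.
Only numpy, scipy, OpenCV 4.12 (cv2) and the standard library are available. Lean on these libraries where they do the work, as an engineer would, in place of code of your own. Each camera call takes 0.05 s, during which the arm holds its last target. There are 200 camera calls.

## Task

Put the pliers and the combination wrench away in the shadow tray, each lying flat and fully down in the pocket cut to its shape. The wrench lies half under the low steel riser: draw it out by its free end, lay it flat on the bare board clear of the riser and let go of it, then take it again by the middle of its shank, so that the fingers can go down into the tray's finger trough. Leave the mallet, the tape measure and the black cap where they are.

Things in the scene. Friction and masses are not known exactly. Their poses are not given: they have to be found in the camera images.
- board: Fixed plywood work board on a frame, set on the tool chest: 320 (x) by 600 (y) by 62 mm high. Origin at the centre of its underside (z = 0); its flat top, on which everything stands, is at z = 62 mm. Its right (-y) end stands close to two tables whose tops are 22 mm higher.
- tray: Fixed shadow tray, dark foam on a grey base, 134 (x) by 208 (y) by 24 mm high. Origin on the board's top under the middle of the finger trough; tray spans x -67 to 67, y -84 to 124 mm, z up. The trough runs right across along x, y -24 to 24 mm, its floor 3 mm above the board. Pockets cross it along y: floors at 10 mm, walls up to 24 mm, about 3 mm play; one way round only.
- wrench_pocket (a point): Where the wrench's origin belongs, on the pocket floor, 10 mm above the board; tray frame (-40, 15, 10) mm. Axes as the tray's: the wrench's y must point along this y. In tray mm, axis x = -40: jaw cavity 34 wide, y 56 to 103.5; neck 17 wide, y 24 to 56 and -45 to -24; ring cavity 28 wide, y -73.5 to -45.
- pliers_pocket (a point): Where the pliers' origin belongs, on the pocket floor, 10 mm above the board; tray frame (23, 28, 10) mm. Axes as the tray's: the pliers' y must point along this y. In tray mm, axis x = 23: handle cavity 72 wide, y 24 to 116; jaw slot 30 wide, y -60 to -24.
- wrench: Steel combination wrench lying flat, 170 mm long, 6 mm thick, about 80 g. Origin at the centre of its underside; z up; y along it: open jaw, 28 mm wide, at y 56 to 85 mm; ring, 22 wide, at -63 to -85; shank 8 to 10 wide, y -50 to 46. At the start its ring and mid shank are under the riser; only some 73 to 83 mm of the open-jaw end stands out of the riser's +y side.
- pliers: Pliers, 168 mm long, 64 mm wide over the two handles, 14 mm thick, 180 g, lying flat on the board. Origin at the centre of the underside; y along the tool: jaws at -y (to y = -84 mm, 22 mm wide), pivot at y = -28 mm (about 24 mm wide there, a good place to take it), handles at +y (to y = 84 mm); z up.
- riser: Fixed low riser (bridge) of dark bent steel, 90 mm (its x) by 95 mm (its y), 40 mm high, walls 4 mm; clear height under it 36 mm, open at its +y and -y sides. Origin on the board below its centre; its +y side (edge at y = 47.5 mm) faces the open board, z up.
- mallet: Bystander: rubber-footed lapper standing upright with a wooden handle, foot 72 mm across and 43 mm high, handle 30 mm thick, 184 mm high in all. Origin at the centre of its underside. Must stay where it stands.
- tape_rule: Bystander: tape measure lying flat, 73 x 123 x 37 mm (x, y, z). Origin at the centre of its underside. Must stay where it lies.
- cap: Bystander: black oil-filter cap wrench, 74 mm across, 22 mm high, lying on top of the riser. Origin at the centre of its underside. Must stay there.

How it is judged:
By the outcome, as a careful person would: the job done as asked, in the order asked, and still so for the second after the job is handed in, with the robot touching nothing.
It also fails if it takes over 64 s, if anything falls off the work surface, if the arm or the gripper's body presses on something with over 40 N, if the wrist force passes 120 N, or if a joint passes its speed limit or range.

## Working session

There is one attempt and no reset: what is moved stays moved. The work goes in short steps, Python scripts to look and compute and a tool call to move; the robot and the scene stay as the last step left them, time stands still between calls to the robot, and variables do not carry over. Pictures are saved under pics/ and viewed, at most 10 in all, crops included, and the job is handed in when it is done.

Besides the shell and the picture viewer there is one more tool, called after "Call:" as name(argument=value, ...), one argument or row to a line, values as JSON. drive_tool: Moves the arm, as the interface text tells. Its arguments: {"type":"object","properties":{"commands":{"type":"array"},"claw":{"type":"number"},"squeeze":{"type":"number"}},"required":["commands"]}

```bash
mkdir -p pics
cat > h.py <<'E'
import numpy as np, cv2
from bench import r
def snap(n,f):
    p,d=r.capture(n); cv2.imwrite(f'pics/{f}.png',cv2.cvtColor(p,cv2.COLOR_RGB2BGR)); np.save(f'pics/{f}.npy',d); return p,d
def world(n,u,v,z=None,d=None):
    c=r.calibration(n);R=np.array(c['R']);t=np.array(c['t'])
    ray=np.array([(u-c['cx'])/c['fx'],(v-c['cy'])/c['fy'],1.])
    o=-R.T@t; w=R.T@ray
    s=(z-o[2])/w[2] if d is None else d
    return o+s*w
E
python3 - <<'E'
from h import *
for n in('scene','top'):
    p,d=snap(n,n+'0'); c=r.calibration(n); print(n,c)
s=r.read_state(); print(s['clock'],s['tcp_pos'],np.round(s['tool_rot'],3),s['finger_gap'])
E
```

```text
scene {'fx': 497.8430858358598, 'fy': 497.8430858358598, 'cx': 274.2914664639349, 'cy': 206.38330997787497, 'R': array([[-0.72840026, -0.68509371,  0.00892575],
       [-0.33953642,  0.34962289, -0.87320035],
       [ 0.59510343, -0.63906998, -0.48727967]]), 't': array([0.29831233, 0.28865707, 0.60421868])}
top {'fx': 455.67524501286675, 'fy': 455.67524501286675, 'cx': 276.0589924616796, 'cy': 202.22884421493646, 'R': array([[ 0.00680101, -0.99988953,  0.01321648],
       [-0.99367846, -0.00823866, -0.11196087],
       [ 0.11205738, -0.01237148, -0.99362472]]), 't': array([-0.11385372,  0.53128364,  1.1379759 ])}
0.1 [ 0.14219239 -0.60815149  0.23052652] [[ 0.974  0.228 -0.   ]
 [ 0.228 -0.974  0.002]
 [-0.    -0.002 -1.   ]] 0.08549967392244094
```

View pics/top0.png

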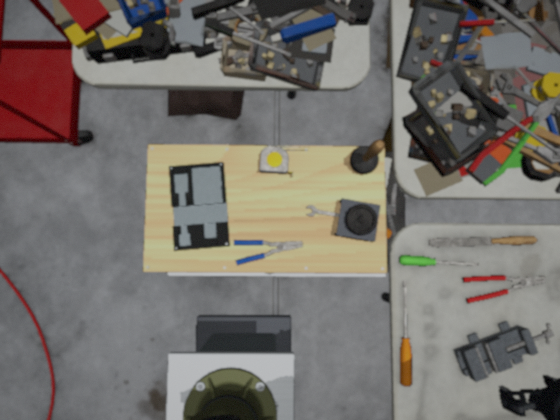

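View pics/scene0.png

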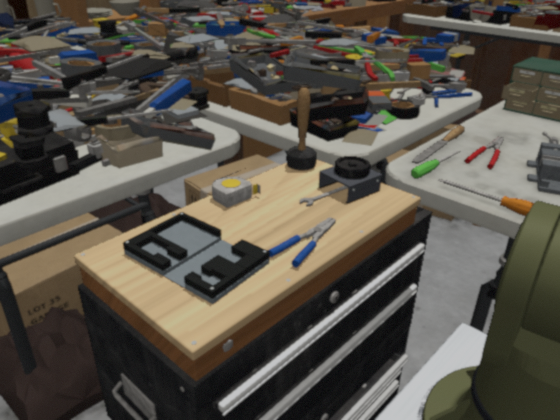

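The top view shows the board (cols 145–387, rows 145–272), with the tray at about (200,206), pliers (270,250), wrench jaw (312,211), riser (357,220), tape (275,158) and mallet (364,160). I'll enlarge it to read positions more closely.

Run:
```python
from h import *
p=cv2.imread('pics/top0.png'); cv2.imwrite('pics/topc.png',cv2.resize(p[140:280,160:390],None,fx=3.4,fy=3.4,interpolation=cv2.INTER_CUBIC))
d=np.load('pics/top0.npy')
for u,v in[(150,200),(250,200),(300,170),(330,250),(200,170),(205,185),(200,212),(357,220),(343,207),(312,211)]:
    print((u,v),np.round(world('top',u,v,d=d[v,u])*1000))
```

```text
(150, 200) [532. 205.  60.]
(250, 200) [534. -44.  62.]
(300, 170) [ 611. -169.   62.]
(330, 250) [ 411. -244.   60.]
(200, 170) [606.  80.  75.]
(205, 185) [569.  67.  74.]
(200, 212) [502.  79.  66.]
(357, 220) [ 482. -301.  117.]
(343, 207) [ 514. -270.  102.]
(312, 211) [ 507. -199.   64.]
```

View pics/topc.png

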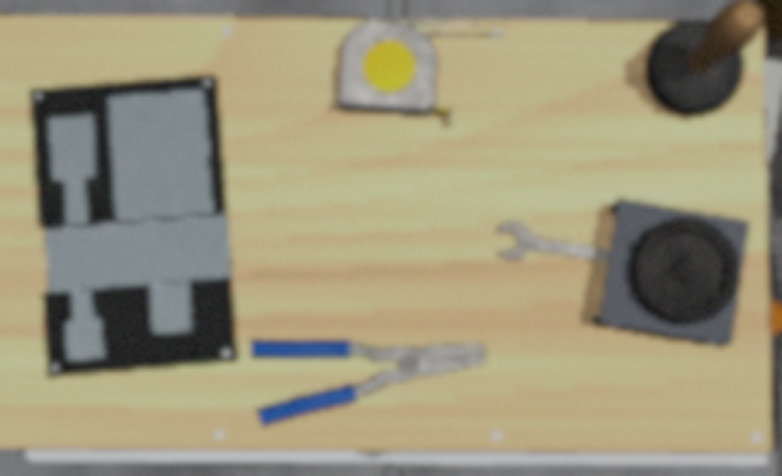

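The crop shows the tray corners at (32,92), (213,78), (234,358) and (50,375), with the jaw cavity upward, so tray y is roughly world +x. The pliers jaw tip is at (485,352), the pivot at (408,362), and the handle ends at (253,348) and (262,416). The wrench jaw tip is at (500,240) and its shank meets the riser at (600,253).

```bash
cat >> h.py <<'E'
def fit(L,W):  # rigid 2D: W = R(a) L + t
    L=np.array(L,float);W=np.array(W,float);l=(L-L.mean(0))@[1,1j];w=(W-W.mean(0))@[1,1j]
    a=np.angle((l.conj()*w).sum()); R=np.array([[np.cos(a),-np.sin(a)],[np.sin(a),np.cos(a)]]); t=W.mean(0)-R@L.mean(0)
    return a,R,t,np.abs(L@R.T+t-W).max()
E
python3 - <<'E'
from h import *
P=lambda x,y,z:world('top',160+(x+.5)/3.4-.5,140+(y+.5)/3.4-.5,z/1000)[:2]*1000
a,R,t,e=fit([(-67,124),(67,124),(67,-84),(-67,-84)],[P(*q,86) for q in[(32,92),(213,78),(234,358),(50,375)]])
print('tray',np.degrees(a),t,e,'wr',R@[-40,15]+t,'wrgrasp(-10)',R@[-40,5]+t,'pivot',R@[23,0]+t)
for q in[(47,222),(228,214),(230,280),(48,292)]: print('trough',R.T@(P(*q,80)-t))
a,R,t,e=fit([(0,-84),(0,-28),(-27,84),(27,84)],[P(*q,72) for q in[(485,352),(408,362),(262,416),(253,348)]])
print('pl',np.degrees(a),t,e,'pivot',R@[0,-28]+t, P(408,362,72))
j,s=P(513,241,67),P(597,252,66); v=j-s;print('wr jaw',j,s,P(500,240,67),np.degrees(np.arctan2(v[1],v[0])))
for q in[(618,200),(747,222),(728,345),(600,322)]: print('riser',P(*q,102))
print('mallet',P(692,70,90),'tape',P(338,105,90),P(437,110,90))
E
```

```text
tray -84.6066500383525 [496.08947664  77.61765119] 2.8318470072526907 wr [507.26335934 118.85045785] wrgrasp(-10) [497.30763054 117.91053022] pivot [498.25131019  54.71947493]
trough [-61.76946289  27.63588195]
trough [68.24486717 22.25997696]
trough [ 66.09119381 -25.38996077]
trough [-64.19172284 -22.73827664]
pl 7.907644537613183 [415.79213398 -92.59584256] 2.755913138537096 pivot [ 419.6442816  -120.32959381] [ 419.46961915 -118.84143969]
wr jaw [ 508.00318721 -195.07194781] [ 500.52304973 -256.56858246] [ 508.6597138  -185.57552811] 83.06490095507607
riser [ 534.51022493 -266.63575255]
riser [ 519.55583205 -358.19955563]
riser [ 432.45762643 -343.17652423]
riser [ 447.94159426 -253.14454175]
mallet [ 631.3804121  -323.16177961] tape [603.27549565 -66.89690031] [ 600.27644777 -138.31468535]
```

Call:
drive_tool(
  commands=[
    {"translation": [40, 70, 0], "yaw": 0.15},
    {"translation": [65, 114, 0], "yaw": 0.33},
    {"translation": [90, 160, 0], "yaw": 0.5},
    {"translation": [116, 204, 0], "yaw": 0.67},
    {"translation": [141, 248, 0], "yaw": 0.84},
    {"translation": [166, 292, 0], "yaw": 1.01},
    {"translation": [192, 337, 0], "yaw": 1.18},
    {"translation": [217, 381, -20], "yaw": 1.35},
    {"translation": [242, 425, -45], "yaw": 1.478},
    {"translation": [265, 465, -70], "yaw": 1.478},
    {"translation": [277, 488, -95], "yaw": 1.478},
    {"translation": [277, 488, -105], "yaw": 1.478},
    {"translation": [277, 488, -105], "yaw": 1.478},
    {"translation": [277, 488, -105], "yaw": 1.478},
  ],
  claw=50,
  squeeze=40,
)

```text
clock: 1.85
tcp_pos: [0.4192, -0.1218, 0.1268]
tool_rot: [[-0.134, 0.991, 0.0], [0.991, 0.134, -0.001], [-0.001, 0.0, -1.0]]
ft_force: [-0.8, -0.1, 0.1]
finger_gap: 0.05
finger_force: 0.0
```

Call:
drive_tool(
  commands=[
    {"translation": [0, 1, -20], "yaw": 0},
    {"translation": [0, 1, -40], "yaw": 0},
    {"translation": [0, 1, -52], "yaw": 0},
    {"translation": [0, 1, -60], "yaw": 0},
    {"translation": [0, 1, -60], "yaw": 0},
  ],
)

```text
clock: 2.48
tcp_pos: [0.4192, -0.1198, 0.0662]
tool_rot: [[-0.136, 0.991, -0.0], [0.991, 0.136, -0.0], [0.0, -0.0, -1.0]]
ft_force: [0.8, 0.6, -0.4]
finger_gap: 0.0505
finger_force: 0.0
```

Call:
drive_tool(
  commands=[
    {"translation": [0, 0, 0], "yaw": 0},
    {"translation": [0, 0, 0], "yaw": 0},
    {"translation": [0, 0, 0], "yaw": 0},
    {"translation": [0, 0, 0], "yaw": 0},
    {"translation": [0, 0, 0], "yaw": 0},
    {"translation": [0, 0, 0], "yaw": 0},
  ],
  claw=8,
)

```text
clock: 3.22
tcp_pos: [0.4197, -0.1196, 0.0669]
tool_rot: [[-0.137, 0.991, 0.001], [0.991, 0.137, -0.001], [-0.001, 0.001, -1.0]]
ft_force: [-1.2, 0.0, 5.5]
finger_gap: 0.0239
finger_force: 39.1
```

Call:
drive_tool(
  commands=[
    {"translation": [0, 0, 15], "yaw": 0},
    {"translation": [0, 0, 35], "yaw": 0},
    {"translation": [0, 0, 60], "yaw": 0},
    {"translation": [0, 0, 80], "yaw": 0},
    {"translation": [0, 0, 80], "yaw": 0},
  ],
)

```text
clock: 3.85
tcp_pos: [0.4201, -0.1198, 0.1473]
tool_rot: [[-0.136, 0.991, 0.003], [0.991, 0.136, -0.001], [-0.001, 0.002, -1.0]]
ft_force: [0.1, -0.4, -1.2]
finger_gap: 0.0237
finger_force: 39.4
```

Run:
```python
from h import *
a,_=snap('top','t1');b,_=snap('scene','s1')
A=cv2.resize(a[140:280,160:320],None,fx=2.5,fy=2.5,interpolation=cv2.INTER_CUBIC)
B=cv2.resize(b[170:330,90:350],None,fx=3,fy=3,interpolation=cv2.INTER_CUBIC)
# refine tray: dark foam in top image, top plane z=86
g=cv2.cvtColor(a,cv2.COLOR_RGB2HSV)
m=np.zeros(g.shape[:2],np.uint8); m[158:256,164:234]=(g[158:256,164:234,1]<70)*255
q=cv2.minAreaRect(cv2.findNonZero(m)); print(q); W=np.array([world('top',u,v,.086)[:2]*1000 for u,v in cv2.boxPoints(q)]);print(W)
cv2.imwrite('pics/t1c.png',cv2.cvtColor(A,cv2.COLOR_RGB2BGR)); cv2.imwrite('pics/s1c.png',cv2.cvtColor(B,cv2.COLOR_RGB2BGR))
```

```text
((198.49996948242188, 206.49996948242188), (68.99998474121094, 96.99998474121094), 0.0)
[[396.04379482 159.25852957]
 [633.12394534 167.3803194 ]
 [634.75287915  -2.21823782]
 [397.16343315  -6.34551904]]
```

View pics/s1c.png

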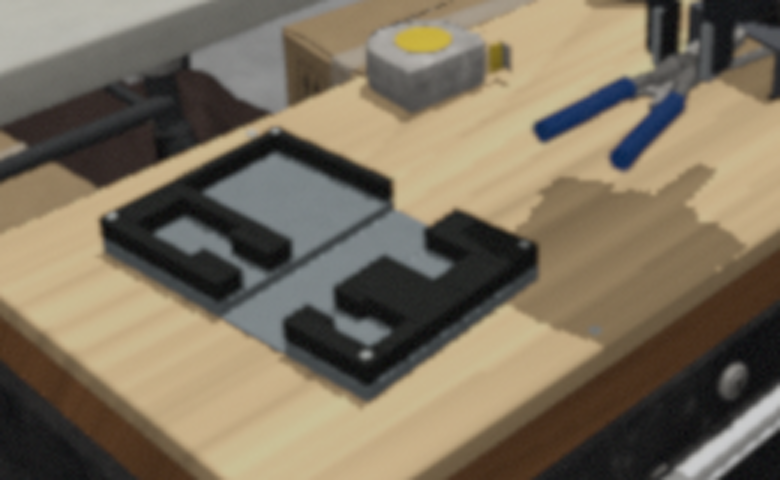

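The pliers are held between the fingers, jaws level. The tray's four screws are at (275,132), (111,215), (366,355) and (523,244) in this crop, so I'll fit the tray from the screws in both cameras.

Run:
```python
from h import *
def sub(n,f,pts,x0,y0,k):
    g=cv2.cvtColor(cv2.imread(f'pics/{f}.png'),cv2.COLOR_BGR2GRAY).astype(float); o=[]
    for x,y in pts:
        u,v=x0+(x+.5)/k-.5,y0+(y+.5)/k-.5; U,V=int(round(u)),int(round(v))
        w=g[V-2:V+3,U-2:U+3].copy(); 
        # exclude bright wood: keep weights near the guess
        yy,xx=np.mgrid[-2:3,-2:3]; w=np.clip(w-np.median(w),0,None)*np.exp(-((xx+U-u)**2+(yy+V-v)**2)/2)
        c=(U+(w*xx).sum()/w.sum(),V+(w*yy).sum()/w.sum()); o.append(world(n,*c,.0865)[:2]*1000); print(n,(round(u,1),round(v,1)),np.round(c,1))
    return o
L=[(-62,119),(62,119),(62,-79),(-62,-79)]
T=sub('top','top0',[(39,97),(207,83),(226,353),(54,367)],160,140,3.4)
S=sub('scene','s1',[(111,215),(275,132),(523,244),(366,355)],90,170,3)
for nm,W in(('top',T),('scene',S),('both',(np.array(T)+S)/2)):
    a,R,t,e=fit(L,W); print(nm,np.degrees(a).round(2),t.round(1),e.round(1),'wr(-10)',(R@[-40,5]+t).round(1),'piv',(R@[23,0]+t).round(1)); print(np.round(W,1).tolist())
# pliers held: handle tips, jaw from scene depth
```

```text
top (171.1, 168.2) [170.6 167.5]
top (220.5, 164.1) [220.6 163.5]
top (226.1, 243.5) [226.1 243.6]
top (175.5, 247.6) [175.2 248.1]
scene (126.7, 241.3) [126.4 240.8]
scene (181.3, 213.7) [181.3 212.9]
scene (264.0, 251.0) [264.3 250.6]
scene (211.7, 288.0) [211.6 287.8]
top -84.86 [496.9  78.7] 0.8 wr(-10) [498.3 119. ] piv [499.   55.8]
[[609.4, 150.4], [620.7, 28.0], [424.4, 10.7], [412.8, 133.0]]
scene -84.93 [497.2  76.6] 1.4 wr(-10) [498.6 116.9] piv [499.2  53.7]
[[610.6, 147.6], [619.8, 26.8], [424.8, 8.7], [413.0, 130.5]]
both -84.89 [497.   77.7] 1.0 wr(-10) [498.5 118. ] piv [499.1  54.8]
[[610.0, 149.0], [620.3, 27.4], [424.6, 9.7], [412.9, 131.7]]
```

View pics/t1c.png

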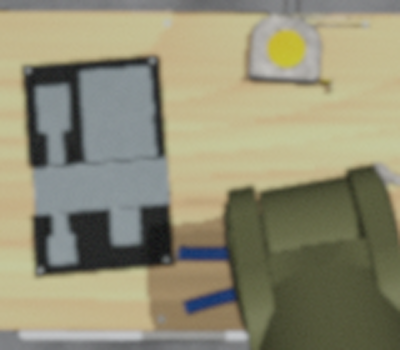

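The top crop shows the held handle ends at (180,253) and (186,307). In the scene crop they are at (538,131) and (617,161).

Run:
```python
from h import *
def P(n,x,y,x0,y0,k,z): return world(n,x0+(x+.5)/k-.5,y0+(y+.5)/k-.5,z/1000)[:2]*1000
tcp=np.array([420.1,-119.8])
for n,a,b,g in(('top',(186,307),(180,253),(160,140,2.5)),('scene',(617,161),(538,131),(90,170,3))):
    A,B=P(n,*a,*g,149),P(n,*b,*g,149); m=(A+B)/2; v=B-A; ax=m-tcp
    print(n,A.round(1),B.round(1),'across deg',np.degrees(np.arctan2(v[1],v[0])).round(1),'len',np.linalg.norm(v).round(1),'axis from tcp',np.degrees(np.arctan2(ax[1],ax[0])).round(1),np.linalg.norm(ax).round(1))
```

```text
top [380.5 -14.2] [429.3  -7.9] across deg 7.4 len 49.2 axis from tcp 98.0 109.8
scene [378.2 -11.8] [428.4  -5.9] across deg 6.8 len 50.6 axis from tcp 98.6 112.2
```

Call:
drive_tool(
  commands=[
    {"translation": [8, 17, 0], "yaw": -0.17},
    {"translation": [16, 35, 0], "yaw": -0.34},
    {"translation": [24, 52, 0], "yaw": -0.51},
    {"translation": [32, 70, 0], "yaw": -0.68},
    {"translation": [40, 87, 0], "yaw": -0.85},
    {"translation": [48, 105, 0], "yaw": -1.02},
    {"translation": [56, 122, 0], "yaw": -1.19},
    {"translation": [64, 140, 0], "yaw": -1.36},
    {"translation": [72, 157, 0], "yaw": -1.53},
    {"translation": [79.5, 174.5, -10], "yaw": -1.618},
    {"translation": [79.5, 174.5, -30], "yaw": -1.618},
    {"translation": [79.5, 174.5, -45], "yaw": -1.618},
    {"translation": [79.5, 174.5, -45], "yaw": -1.618},
    {"translation": [79.5, 174.5, -45], "yaw": -1.618},
  ],
)

```text
clock: 5.7
tcp_pos: [0.4987, 0.0549, 0.1011]
tool_rot: [[0.996, 0.09, -0.001], [0.09, -0.996, -0.0], [-0.001, 0.0, -1.0]]
ft_force: [-0.1, -0.7, -0.7]
finger_gap: 0.0236
finger_force: 39.4
```

Run:
```python
from h import *
b,_=snap('scene','s2'); s=r.read_state(); print(s['tcp_pos'],s['tool_rot'].round(3) if hasattr(s['tool_rot'],'round') else s['tool_rot'])
B=cv2.resize(b[180:320,110:310],None,fx=4,fy=4,interpolation=cv2.INTER_CUBIC); cv2.imwrite('pics/s2c.png',cv2.cvtColor(B,cv2.COLOR_RGB2BGR))
```

```text
[0.49900114 0.05492171 0.10144666] [[ 0.996  0.09   0.   ]
 [ 0.09  -0.996 -0.   ]
 [ 0.     0.    -1.   ]]
```

View pics/s2c.png

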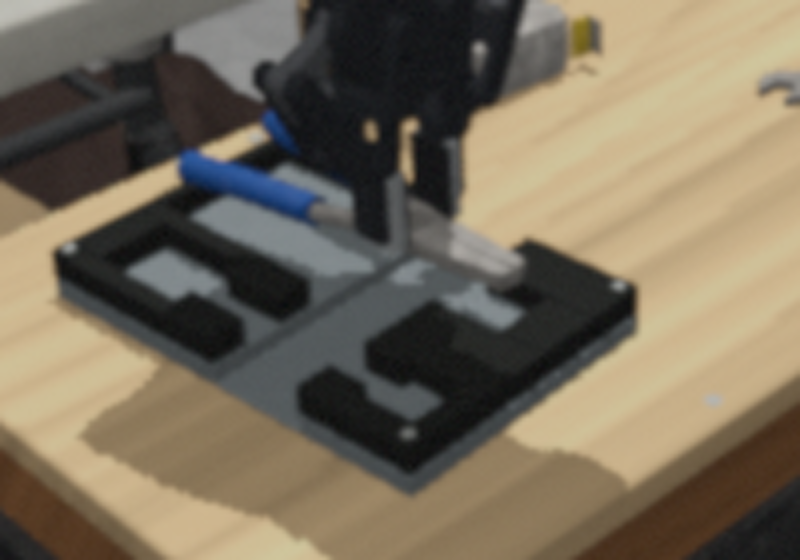

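The pliers hang over their pocket in the right orientation, with the jaws over the slot. Next I lower them gently.

Call:
drive_tool(
  commands=[
    {"translation": [0.5, 0, -5], "yaw": 0},
    {"translation": [0.5, 0, -9], "yaw": 0},
    {"translation": [0.5, 0, -13], "yaw": 0},
    {"translation": [0.5, 0, -15], "yaw": 0},
    {"translation": [0.5, 0, -15], "yaw": 0},
  ],
)

```text
clock: 6.38
tcp_pos: [0.4992, 0.0549, 0.0861]
tool_rot: [[0.996, 0.09, -0.0], [0.09, -0.996, -0.0], [-0.0, -0.0, -1.0]]
ft_force: [-0.2, -0.0, -0.8]
finger_gap: 0.0236
finger_force: 39.4
```

Call:
drive_tool(
  commands=[
    {"translation": [0, 0, -3], "yaw": 0},
    {"translation": [0, 0, -6], "yaw": 0},
    {"translation": [0, 0, -8.5], "yaw": 0},
    {"translation": [0, 0, -8.5], "yaw": 0},
  ],
)

```text
clock: 6.88
tcp_pos: [0.4993, 0.0549, 0.0776]
tool_rot: [[0.996, 0.09, -0.0], [0.09, -0.996, -0.0], [-0.0, -0.0, -1.0]]
ft_force: [-0.5, 0.5, -0.8]
finger_gap: 0.0235
finger_force: 39.6
```

Call:
drive_tool(
  commands=[
    {"translation": [0, 0, -1], "yaw": 0},
    {"translation": [0, 0, -1], "yaw": 0},
  ],
)

```text
clock: 7.12
tcp_pos: [0.4993, 0.0549, 0.077]
tool_rot: [[0.996, 0.09, 0.0], [0.09, -0.996, -0.0], [0.0, 0.0, -1.0]]
ft_force: [-2.0, -0.8, 2.5]
finger_gap: 0.0237
finger_force: 39.9
```

Call:
drive_tool(
  commands=[
    {"translation": [0, 0, 0], "yaw": 0},
    {"translation": [0, 0, 0], "yaw": 0},
    {"translation": [0, 0, 0], "yaw": 0},
    {"translation": [0, 0, 0], "yaw": 0},
    {"translation": [0, 0, 10], "yaw": 0},
    {"translation": [0, 0, 40], "yaw": 0},
    {"translation": [0, 0, 80], "yaw": 0},
    {"translation": [0, -35, 90], "yaw": 0.17},
    {"translation": [0, -70, 90], "yaw": 0.34},
    {"translation": [0, -105, 90], "yaw": 0.51},
    {"translation": [0, -140, 90], "yaw": 0.68},
    {"translation": [1, -175, 90], "yaw": 0.85},
    {"translation": [2, -210, 90], "yaw": 1.02},
    {"translation": [3, -240, 90], "yaw": 1.19},
    {"translation": [3.5, -265, 90], "yaw": 1.36},
    {"translation": [3.5, -285, 90], "yaw": 1.36},
    {"translation": [3.5, -285, 70], "yaw": 1.36},
    {"translation": [3.5, -285, 70], "yaw": 1.36},
    {"translation": [3.5, -285, 70], "yaw": 1.36},
  ],
  claw=42,
)

```text
clock: 9.5
tcp_pos: [0.5032, -0.2295, 0.1475]
tool_rot: [[0.121, 0.993, 0.0], [0.993, -0.121, -0.0], [-0.0, 0.0, -1.0]]
ft_force: [0.1, 0.5, 0.7]
finger_gap: 0.0417
finger_force: 0.0
```

Run:
```python
from h import *
b,d=snap('scene','s3'); a,_=snap('top','t3')
B=cv2.resize(b[150:310,110:390],None,fx=2.8,fy=2.8,interpolation=cv2.INTER_CUBIC); cv2.imwrite('pics/s3c.png',cv2.cvtColor(B,cv2.COLOR_RGB2BGR))
```

```text
(no output)
```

View pics/s3c.png

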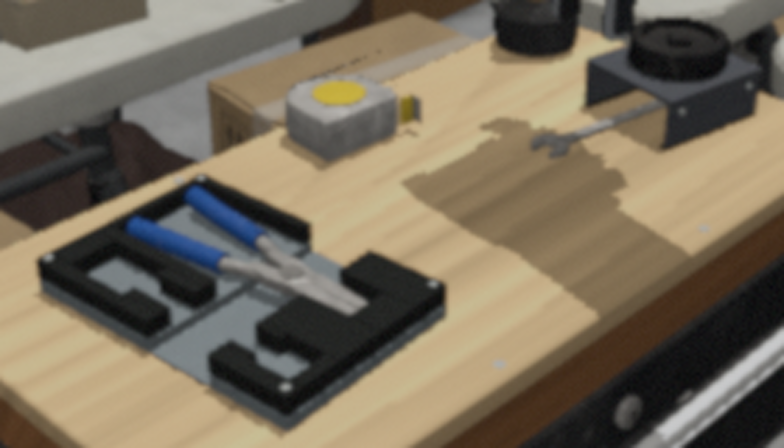

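The pliers lie down in their pocket, level with the foam. The wrench jaw tip is at (533,142), the jaw middle at (552,143), and the shank enters the riser shadow at (665,105).

Run:
```python
from h import *
P=lambda x,y,z:world('scene',110+(x+.5)/2.8-.5,150+(y+.5)/2.8-.5,z/1000)[:2]*1000
j,n,s=P(540,143,67),P(585,134,66),P(655,108,66)
for a in(j,n,s):print(a.round(1))
v=n-s;print(np.degrees(np.arctan2(v[1],v[0])))
d=np.load('pics/s3.npy')
for x,y in[(290,270),(140,235),(230,210),(340,300),(235,262),(250,275)]:  # pliers pivot, handles, tip ; heights
    u,w=110+x/2.8,150+y/2.8; print((x,y),(world('scene',u,w,d=d[round(w),round(u)])*1000).round(0))
```

```text
[ 513.3 -192.2]
[ 499.8 -227. ]
[ 488.1 -296.4]
80.38162609235614
(290, 270) [497.  55.  83.]
(140, 235) [595.  92.  82.]
(230, 210) [572.  39.  86.]
(340, 300) [455.  53.  81.]
(235, 262) [526.  73.  84.]
(250, 275) [515.  70.  79.]
```

Call:
drive_tool(
  commands=[
    {"translation": [-1, 1, -25], "yaw": -0.015},
    {"translation": [-1, 1, -50], "yaw": -0.015},
    {"translation": [-1, 1, -68], "yaw": -0.015},
    {"translation": [-1, 1, -78], "yaw": -0.015},
    {"translation": [-1, 1, -83], "yaw": -0.015},
    {"translation": [-1, 1, -83], "yaw": -0.015},
  ],
)

```text
clock: 10.35
tcp_pos: [0.5021, -0.2291, 0.064]
tool_rot: [[0.136, 0.991, 0.0], [0.991, -0.136, -0.0], [-0.0, 0.0, -1.0]]
ft_force: [-0.6, -1.2, -0.4]
finger_gap: 0.0425
finger_force: 0.0
```

Call:
drive_tool(
  commands=[
    {"translation": [0, 0, 0], "yaw": 0},
    {"translation": [0, 0, 0], "yaw": 0},
    {"translation": [0, 0, 0], "yaw": 0},
    {"translation": [0, 0, 0], "yaw": 0},
    {"translation": [0, 0, 0], "yaw": 0},
    {"translation": [0, 0, 0], "yaw": 0},
  ],
  claw=2,
)

```text
clock: 11.1
tcp_pos: [0.5021, -0.2292, 0.0644]
tool_rot: [[0.136, 0.991, 0.001], [0.991, -0.136, -0.001], [-0.0, 0.001, -1.0]]
ft_force: [-1.4, -0.7, 6.9]
finger_gap: 0.0068
finger_force: 39.3
```

Call:
drive_tool(
  commands=[
    {"translation": [0, 0, 1.5], "yaw": 0},
    {"translation": [1.5, 12, 2], "yaw": 0},
    {"translation": [4, 30, 2], "yaw": 0},
    {"translation": [6.5, 50, 2], "yaw": 0},
    {"translation": [9, 70, 2], "yaw": 0},
    {"translation": [12, 90, 2], "yaw": 0},
    {"translation": [15, 110, 2], "yaw": 0},
    {"translation": [17, 130, 2], "yaw": 0},
    {"translation": [20, 150, 2], "yaw": 0},
    {"translation": [20, 150, 0], "yaw": 0},
    {"translation": [20, 150, 0], "yaw": 0},
  ],
)

```text
clock: 12.48
tcp_pos: [0.5226, -0.0775, 0.0644]
tool_rot: [[0.134, 0.991, 0.002], [0.991, -0.134, 0.001], [0.001, 0.002, -1.0]]
ft_force: [0.3, 3.5, 5.5]
finger_gap: 0.0067
finger_force: 39.6
```

Call:
drive_tool(
  commands=[
    {"translation": [0, 0, 0], "yaw": 0},
    {"translation": [0, 0, 0], "yaw": 0},
    {"translation": [0, 0, 0], "yaw": 0},
    {"translation": [0, 0, 0], "yaw": 0},
    {"translation": [0, 0, 20], "yaw": 0},
    {"translation": [0, 0, 50], "yaw": 0},
    {"translation": [-60, 20, 90], "yaw": 0},
    {"translation": [-110, 60, 100], "yaw": 0},
    {"translation": [-110, 80, 100], "yaw": 0},
  ],
  claw=42,
)

```text
clock: 13.6
tcp_pos: [0.409, 0.0013, 0.1646]
tool_rot: [[0.136, 0.991, -0.0], [0.991, -0.136, -0.002], [-0.002, 0.0, -1.0]]
ft_force: [1.7, 0.8, 0.2]
finger_gap: 0.0421
finger_force: 0.0
```

Run:
```python
from h import *
a,_=snap('top','t4'); b,d=snap('scene','s4')
A=cv2.resize(a[150:270,220:400],None,fx=3,fy=3,interpolation=cv2.INTER_CUBIC); B=cv2.resize(b[150:250,220:400],None,fx=3,fy=3,interpolation=cv2.INTER_CUBIC)
cv2.imwrite('pics/ts4.png',cv2.cvtColor(np.vstack([A[:300],B]),cv2.COLOR_RGB2BGR))
```

```text
(no output)
```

View pics/ts4.png

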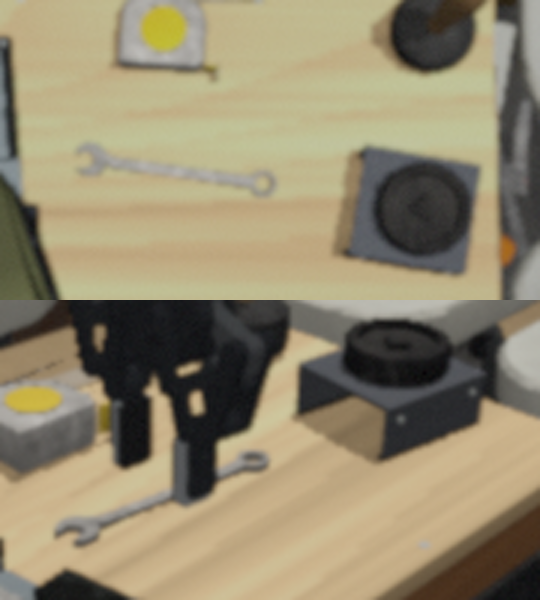

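The wrench is out and lying flat, clear of the riser. In the top crop the ring centre is at (263,183) and the jaw middle at (92,159). In the lower half (scene) the ring is at (252,461) and the jaw at about (82,527).

Run:
```python
from h import *
P=lambda n,x,y,x0,y0:world(n,x0+(x+.5)/3-.5,y0+(y+.5)/3-.5,.066)[:2]*1000
for n,rg,sh,re,je,o in(('top',(263,183),(118,162),(276,185),(76,157),(220,150)),('scene',(252,161),(108,222),(269,154),(58,235),(220,150))):
    R_,S,E,J=[P(n,*q,*o) for q in(rg,sh,re,je)]; v=S-R_
    print(n,'ring',R_.round(1),'neck',S.round(1),'ends',E.round(1),J.round(1),'len',np.linalg.norm(J-E).round(1),'mid',((E+J)/2).round(1),'ang',np.degrees(np.arctan2(v[1],v[0])).round(1))
```

```text
top ring [ 507.7 -187.2] neck [524.2 -67. ] ends [ 506.1 -198. ] [528.1 -32.2] len 167.2 mid [ 517.1 -115.1] ang 82.2
scene ring [ 505.8 -187. ] neck [519.  -65.1] ends [ 503.9 -202.4] [530.  -33.2] len 171.2 mid [ 517.  -117.8] ang 83.8
```

Call:
drive_tool(
  commands=[
    {"translation": [27, -31, -10], "yaw": 0},
    {"translation": [54, -62, -20], "yaw": 0},
    {"translation": [80, -94, -30], "yaw": 0},
    {"translation": [106, -125, -40], "yaw": 0},
    {"translation": [106, -125, -65], "yaw": 0},
    {"translation": [106, -125, -85], "yaw": 0},
    {"translation": [106, -125, -96], "yaw": 0},
    {"translation": [106, -125, -100], "yaw": 0},
    {"translation": [106, -125, -100], "yaw": 0},
  ],
)

```text
clock: 14.82
tcp_pos: [0.5181, -0.1242, 0.064]
tool_rot: [[0.136, 0.991, 0.0], [0.991, -0.136, -0.0], [-0.0, 0.0, -1.0]]
ft_force: [-0.8, -0.5, 0.5]
finger_gap: 0.0421
finger_force: 0.0
```

Call:
drive_tool(
  commands=[
    {"translation": [0, 0, 0], "yaw": 0},
    {"translation": [0, 0, 0], "yaw": 0},
    {"translation": [0, 0, 0], "yaw": 0},
    {"translation": [0, 0, 0], "yaw": 0},
    {"translation": [0, 0, 0], "yaw": 0},
    {"translation": [0, 0, 0], "yaw": 0},
  ],
  claw=2,
  squeeze=60,
)

```text
clock: 15.58
tcp_pos: [0.5182, -0.1241, 0.0645]
tool_rot: [[0.135, 0.991, 0.001], [0.991, -0.135, -0.001], [-0.0, 0.001, -1.0]]
ft_force: [-0.9, -0.2, 6.3]
finger_gap: 0.0061
finger_force: 59.1
```

Call:
drive_tool(
  commands=[
    {"translation": [0, 0, 10], "yaw": 0},
    {"translation": [0, 0, 30], "yaw": 0},
    {"translation": [0, 0, 55], "yaw": 0},
    {"translation": [0, 0, 75], "yaw": 0},
    {"translation": [0, 0, 75], "yaw": 0},
    {"translation": [0, 0, 75], "yaw": 0},
  ],
)

```text
clock: 16.32
tcp_pos: [0.5174, -0.1242, 0.1383]
tool_rot: [[0.136, 0.991, -0.001], [0.991, -0.136, -0.0], [-0.0, -0.001, -1.0]]
ft_force: [-0.3, -0.3, -1.4]
finger_gap: 0.0062
finger_force: 58.8
```

Run:
```python
from h import *
a,_=snap('top','t5'); b,d=snap('scene','s5')
A=cv2.resize(a[170:260,220:340],None,fx=3,fy=3,interpolation=cv2.INTER_CUBIC); B=cv2.resize(b[150:250,210:370],None,fx=5,fy=3.3,interpolation=cv2.INTER_CUBIC)
B=cv2.resize(b[150:260,220:370],None,fx=5,fy=5,interpolation=cv2.INTER_CUBIC)
cv2.imwrite('pics/s5c.png',cv2.cvtColor(B,cv2.COLOR_RGB2BGR))
```

```text
(no output)
```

View pics/s5c.png

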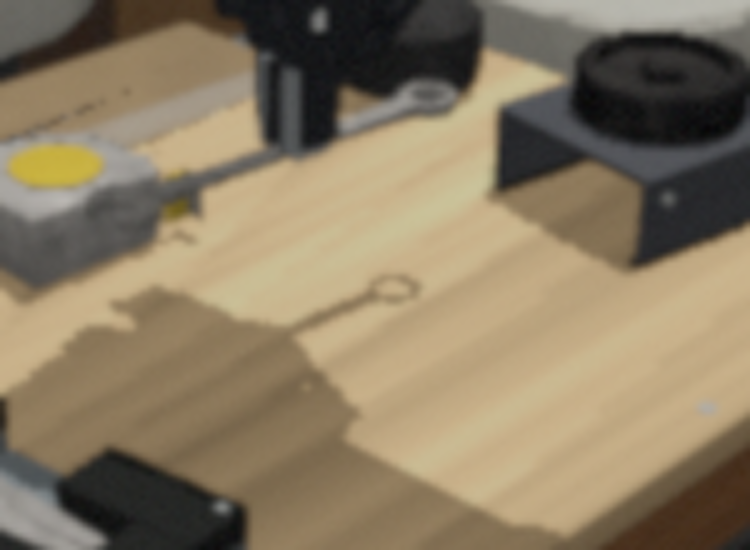

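The wrench is held level by mid-shank. The ring centre is at (429,95) and the ring end at (457,92).

Run:
```python
from h import *
tcp=np.array([517.4,-124.2])
for q,w in(((429,95),'ring'),((457,92),'end'),((375,120),'shank')):
    p=world('scene',220+(q[0]+.5)/5-.5,150+(q[1]+.5)/5-.5,.140)[:2]*1000; v=tcp-p
    print(w,p.round(1),np.linalg.norm(v).round(1),np.degrees(np.arctan2(v[1],v[0])).round(1))
# top: ring blob in height band 128-150 mm
d=np.load('pics/t5.npy'); pts=[]
for v in range(180,260):
    for u in range(225,340):
        if d[v,u]>0:
            p=world('top',u,v,d=d[v,u])*1000
            if 130<p[2]<150 and 480<p[0]<550 and -230<p[1]<-20: pts.append(p)
pts=np.array(pts); print(len(pts)); 
if len(pts): print(pts.min(0),pts.max(0)); q=pts[pts[:,1]<-175]; print('ring',q.mean(0)); q=pts[pts[:,1]>-70]; print('jaw',q.mean(0) if len(q) else None)
```

```text
ring [ 508.3 -190.8] 67.2 82.2
end [ 502.3 -200.5] 77.8 78.8
shank [ 508.4 -159.3] 36.2 75.7Traceback (most recent call last):
  File "<stdin>", line 11, in <module>
  File "h.py", line 6, in world
    c=r.calibration(n);R=np.array(c['R']);t=np.array(c['t'])
ValueError: time passes only in moves, steps and waits
```

Call:
drive_tool(
  commands=[
    {"translation": [-1, 25, 0], "yaw": -0.1},
    {"translation": [-3, 50, 0], "yaw": -0.25},
    {"translation": [-5, 75, 0], "yaw": -0.4},
    {"translation": [-7, 100, 0], "yaw": -0.55},
    {"translation": [-8, 125, 0], "yaw": -0.7},
    {"translation": [-10, 150, 0], "yaw": -0.85},
    {"translation": [-12, 175, 0], "yaw": -1.0},
    {"translation": [-14, 200, 0], "yaw": -1.15},
    {"translation": [-15, 225, 0], "yaw": -1.28},
    {"translation": [-16.5, 242.5, -10], "yaw": -1.346},
    {"translation": [-16.5, 242.5, -25], "yaw": -1.346},
    {"translation": [-16.5, 242.5, -40], "yaw": -1.346},
    {"translation": [-16.5, 242.5, -46], "yaw": -1.346},
    {"translation": [-16.5, 242.5, -46], "yaw": -1.346},
    {"translation": [-16.5, 242.5, -46], "yaw": -1.346},
  ],
)

```text
clock: 18.3
tcp_pos: [0.5017, 0.1181, 0.0931]
tool_rot: [[0.996, 0.088, 0.001], [0.088, -0.996, 0.0], [0.001, -0.0, -1.0]]
ft_force: [0.1, 0.2, -1.2]
finger_gap: 0.006
finger_force: 58.8
```

Run:
```python
from h import *
b,d=snap('scene','s6'); a,_=snap('top','t6'); s=r.read_state(); print(s['tcp_pos'])
B=cv2.resize(b[190:300,115:280],None,fx=4.8,fy=4.8,interpolation=cv2.INTER_CUBIC); cv2.imwrite('pics/s6c.png',cv2.cvtColor(B,cv2.COLOR_RGB2BGR))
```

```text
[0.50171422 0.1183114  0.09326578]
```

View pics/s6c.png

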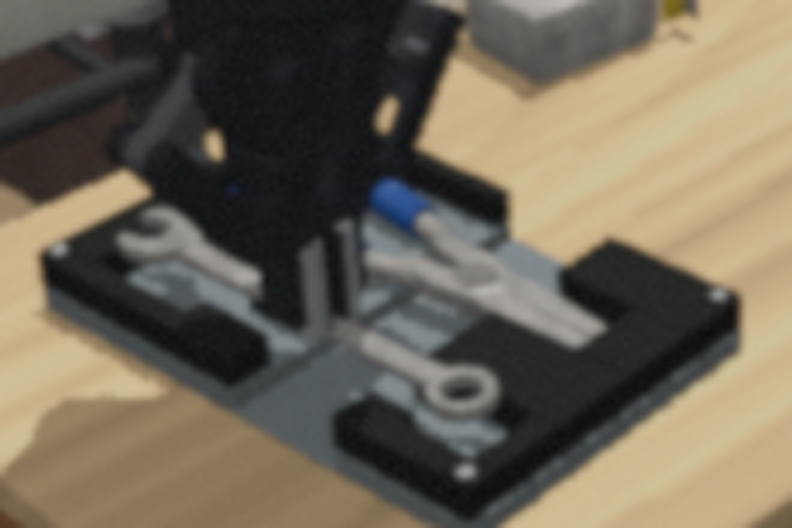

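The wrench is above its pocket in the right orientation, with the ring centre at (459,388), the ring's far edge at (499,398) and the jaw at about (155,235). I'll check these in the tray frame using the scene camera's own tray fit.

Run:
```python
from h import *
a=np.radians(-84.93);R=np.array([[np.cos(a),-np.sin(a)],[np.sin(a),np.cos(a)]]);t=np.array([497.2,76.6])
for w,q,z in(('ring want -40,-59',(459,388),95),('shank want x -40',(395,350),95),('neck',(228,265),95),('jaw',(155,235),95),('screw want -62,-79',(465,472),86.5),('screw 62,-79',(717,295),86.5)):
    p=world('scene',115+(q[0]+.5)/4.8-.5,190+(q[1]+.5)/4.8-.5,z/1000)[:2]*1000; print(w,(R.T@(p-t)).round(1))
```

```text
ring want -40,-59 [-40.2 -56.2]
shank want x -40 [-38.5 -26. ]
neck [-39.4  53.2]
jaw [-42.8  87. ]
screw want -62,-79 [-61.5 -79.1]
screw 62,-79 [ 60.  -78.5]
```

Call:
drive_tool(
  commands=[
    {"translation": [-2, 0, 0], "yaw": 0},
    {"translation": [-2, 0, -4], "yaw": 0},
    {"translation": [-2, 0, -8], "yaw": 0},
    {"translation": [-2, 0, -10], "yaw": 0},
    {"translation": [-2, 0, -10], "yaw": 0},
  ],
)

```text
clock: 19.02
tcp_pos: [0.4992, 0.1184, 0.0825]
tool_rot: [[0.996, 0.089, -0.0], [0.089, -0.996, -0.0], [-0.001, 0.0, -1.0]]
ft_force: [0.4, -0.1, 0.1]
finger_gap: 0.0061
finger_force: 58.8
```

Call:
drive_tool(
  commands=[
    {"translation": [0, 0, -3], "yaw": 0},
    {"translation": [0, 0, -6], "yaw": 0},
    {"translation": [0, 0, -7], "yaw": 0},
    {"translation": [0, 0, -7], "yaw": 0},
  ],
)

```text
clock: 19.52
tcp_pos: [0.4993, 0.1184, 0.0757]
tool_rot: [[0.996, 0.089, -0.0], [0.089, -0.996, -0.0], [-0.0, -0.0, -1.0]]
ft_force: [0.7, 0.0, -0.8]
finger_gap: 0.0061
finger_force: 58.8
```

Call:
drive_tool(
  commands=[
    {"translation": [0, 0, -1], "yaw": 0},
    {"translation": [0, 0, -1.5], "yaw": 0},
    {"translation": [0, 0, -1.5], "yaw": 0},
  ],
)

```text
clock: 19.9
tcp_pos: [0.4994, 0.1185, 0.0745]
tool_rot: [[0.996, 0.089, 0.0], [0.089, -0.996, 0.0], [0.0, -0.0, -1.0]]
ft_force: [-1.4, -0.1, 3.5]
finger_gap: 0.0061
finger_force: 59.4
```

Call:
drive_tool(
  commands=[
    {"translation": [0, 0, 0], "yaw": 0},
    {"translation": [0, 0, 0], "yaw": 0},
    {"translation": [0, 0, 0], "yaw": 0},
    {"translation": [0, 0, 0], "yaw": 0},
    {"translation": [0, 0, 15], "yaw": 0},
    {"translation": [0, 0, 50], "yaw": 0},
    {"translation": [0, 0, 100], "yaw": 0},
    {"translation": [-40, -50, 130], "yaw": 0},
    {"translation": [-60, -100, 130], "yaw": 0},
    {"translation": [-60, -150, 130], "yaw": 0},
    {"translation": [-60, -200, 130], "yaw": 0},
    {"translation": [-60, -200, 130], "yaw": 0},
    {"translation": [-60, -200, 130], "yaw": 0},
  ],
  claw=28,
)

```text
clock: 21.52
tcp_pos: [0.4394, -0.081, 0.2049]
tool_rot: [[0.996, 0.089, 0.001], [0.089, -0.996, 0.0], [0.001, -0.0, -1.0]]
ft_force: [0.6, 0.8, 0.3]
finger_gap: 0.0276
finger_force: 0.0
```

Run:
```python
from h import *
b,d=snap('scene','s7')
def hgt(T,z):
    a=np.radians(-84.93);R=np.array([[np.cos(a),-np.sin(a)],[np.sin(a),np.cos(a)]])
    X=np.append(R@np.array(T)+[497.2,76.6],z)/1000; c=r.calibration('scene'); p=np.array(c['R'])@X+c['t']
    u,v=round(c['fx']*p[0]/p[2]+c['cx']),round(c['fy']*p[1]/p[2]+c['cy']); return (u,v),(world('scene',u,v,d=np.median(d[v-1:v+2,u-1:u+2]))*1000).round(1),b[v,u]
for T,z in(((-40,-51),78),((-40,-15),78),((-40,0),78),((-40,20),78),((-40,40),78),((-40,75),78),((23,0),86),((23,-45),86),((0,100),86),((46,100),86)): print(T,*hgt(T,z))
```

```text
(-40, -51) (208, 278) [442.1 113.4  79.5] [153 150 145]
(-40, -15) (192, 269) [480.5 113.8  76.9] [151 150 146]
(-40, 0) (185, 266) [494.  116.9  77.5] [146 143 140]
(-40, 20) (177, 261) [515.1 116.6  76.6] [136 134 130]
(-40, 40) (168, 257) [533.7 120.6  77.4] [142 140 137]
(-40, 75) (154, 249) [567.2 124.1  78.9] [139 135 131]
(23, 0) (213, 244) [504.   50.1  82.7] [143 140 136]
(23, -45) (233, 254) [459.6  45.7  81.6] [93 91 89]
(0, 100) (162, 230) [593.6  88.   88.4] [ 43  81 145]
(46, 100) (182, 219) [598.7  41.2  88.4] [ 43  81 142]
```

The wrench's top reads about 78 mm along its whole length, so it is flat on the pocket floor. The pliers are down as well, and the bystanders were never touched.

```bash
python3 -c "
from bench import r
print(r.close_job())"
```

```text
the job is handed in; nothing more can be done
None
```

The pliers and the wrench lie flat in their tray pockets by depth readings, the wrench having been drawn out, laid down and regripped by mid-shank, and the job was handed in at about 22 s with no verdict returned.

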